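# Sort the parts of a stripped conveyor idler

### The job

Sort the four parts stripped from the idler roller: the rusty end plate into the red scrap pan, the black seal cup with the broken rim into the yellow waste tub, the sound black seal cup into the green re-use tray, and the chrome bearing race over the steel post of the blue stand. Lower each part until it lies flat on the floor of its place, the same way up as it lies now, and do not drop any of them. Leave the grease tin and the setting of the gauge's brass knob as they are.

Things in the scene. Friction and masses are not known exactly. Their poses are not given: they have to be found in the camera images.
- end_plate: Rusty pressed-steel idler end plate, lying flat on the bench: a disc of diameter 89 mm, 12 mm thick, with a raised round hub on top (outer diameter 55 mm, from 12 to 30 mm above the underside) to grip it by; the hub is an open ring, 4 mm wall. About 0.32 kg. Origin: centre of the underside, z up.
- race: Bright chrome bearing outer race, a plain ring lying flat: outer diameter 47 mm, bore 38 mm, height 14 mm, about 60 g. Origin: centre of the underside, z up the ring's axis.
- sound_cup: Black polymer seal cup with a complete rim, open side up: diameter 60 mm, height 20 mm, wall 3.5 mm, dark floor 5 mm thick, with a low black inner collar (31 mm diameter, 14 mm high). About 40 g. Origin: centre of the underside, z up.
- broken_cup: Black polymer seal cup like the sound one (diameter 60 mm, height 20 mm, 5 mm thick floor disc that is whole), but a third of its rim wall is broken away, leaving a gap some 120 degrees wide centred on its own +x direction, with a broad pale (stress-whitened) fracture band on the floor along it. About 40 g. Origin: centre of the underside, z up.
- scrap_pan: Red sheet-steel scrap pan, square, fixed: 132 x 132 mm outside, 126 mm inside, walls 32 mm high, floor 3 mm thick (its upper face 3 mm above the origin). A blank card holder is on its -x wall. Origin: centre of the underside; x and y along its sides.
- yellow_tub: Yellow plastic waste tub, square, fixed: 126 x 126 mm outside, 120 mm inside, walls 26 mm high, floor 3 mm thick. Origin: centre of the underside; x and y along its sides.
- green_tray: Green plastic re-use tray, square, fixed: 126 x 126 mm outside, 120 mm inside, walls 26 mm high, floor 3 mm thick. Origin: centre of the underside; x and y along its sides.
- race_stand: Blue race stand, fixed: a square base plate 100 x 100 mm, 10 mm thick, without walls, with one upright steel post of diameter 20 mm at its centre, its rounded top 37 mm above the underside. Origin: centre of the underside; x and y along its sides.
- grease_tin: Bystander, not to be moved: dark blue round grease tin with a steel lid, diameter 64 mm, height 44 mm, loose, standing among the parts. Origin: centre of the underside.
- knob_mark (a point): Bystander, not to be turned: the mark near the edge of the knurled brass adjuster knob (diameter 34 mm, top 46 mm above the bench) that turns easily on the bearing gauge. The gauge is a grey cast base 150 x 100 mm with a column and dial 150 mm high, on the right (-y) of the trays; the mark lies 15 mm from the knob's axis.
There are look-alikes about, which are no part of the job. Of the things that look like the race, take the one that is farthest to the robot's left at the start. Leave any pink look-alike of the broken_cup alone.

How it is judged:
At the end, for the whole second after the job is handed in: Each part at rest in its own place, flat (within 0.1 rad, same way up as now), underside within 5 mm of the floor it rests on: end plate in the red pan, broken cup in the yellow tub, sound cup in the green tray (anywhere inside the walls), race around the blue stand's post (horizontal distance between end_plate and scrap_pan below 0.03 m and z of end_plate in the frame of scrap_pan below 0.008 m and angle between each of end_plate, broken_cup, sound_cup, race's own z axis and vertical below 0.1 rad and horizontal distance between broken_cup and yellow_tub below 0.05 m and z of broken_cup in the frame of yellow_tub below 0.008 m and horizontal distance between sound_cup and green_tray below 0.05 m and z of sound_cup in the frame of green_tray below 0.008 m and horizontal distance between race and race_stand below 0.012 m and z of race in the frame of race_stand below 0.014 m and linear speed of each of end_plate, broken_cup, sound_cup, race below 0.02 m/s); the robot touches nothing.
It fails at once if a part is dropped (falls free faster than 0.7 m/s, some 25 mm) ((linear speed of end_plate above 0.7 m/s and contact force between the fingers and end_plate below 0.05 N) or (linear speed of race above 0.7 m/s and contact force between the fingers and race below 0.05 N) or (linear speed of sound_cup above 0.7 m/s and contact force between the fingers and sound_cup below 0.05 N) or (linear speed of broken_cup above 0.7 m/s and contact force between the fingers and broken_cup below 0.05 N)).
It fails at once if the grease tin is shifted by more than 15 mm or tipped (distance of grease_tin from where it was at the start of the episode above 0.015 m or angle between grease_tin's own z axis and vertical above 0.4 rad).
It fails at once if the gauge's brass knob is turned (its mark moves more than 5 mm) (distance of knob_mark from where it was at the start of the episode above 0.005 m).
It also fails if it takes over 104 s, if anything falls off the work surface, if the arm or the gripper's body presses on something with over 40 N, if the wrist force passes 120 N, or if a joint passes its speed limit or range.

### The arm

A 6-joint arm with a two-finger parallel gripper is mounted at the origin on the work surface. World frame = base frame: x ahead of the robot, y to its left, z up, the work surface at z = 0. Lengths are in m, angles in rad, forces in N, time in s.
With the tool pointing down it reaches from about 0.3 to 0.875 m from the base axis. Payload 6.4 kg.
Tool frame: the origin (TCP) lies between the finger pads; the fingertips stand 17 mm ahead of it and the grasp point (between the pads) lies 2 mm behind it (finger_overhang is the distance from the TCP to the fingertips, in m); z points along the fingers, y is the line along which they close (so a half turn about z gives the same grasp; the last joint's range is limited). The gripper opens to 88 mm and grips with 3 to 60 N. Pads are 18 mm wide; open, the fingers measure 123 mm over their backs; the gripper's body (75 mm by 187 mm) begins 45 mm behind the grasp point.
Start: joints at [0.907, 0.181, 1.607, -0, 1.354, -0.206], TCP at [0.254, 0.516, 0.256] pointing down, gripper open.
Joint ranges: [-2.99, 2.99], [-0.89, 2.07], [0.3, 2.58], [-1.14, 4.28], [0, 2.63], [-3.12, 3.12]. Speed limits (rad/s): [2.57, 2.57, 3.01, 3.14, 3.14, 3.14].

### API

Orientations are given as a rotation vector (axis times angle).
In Python, from workcell import * gives the robot as it stands.
- The arm moves only by the tool step_arm, never from a script. Its argument "steps" is a list of rows, each an object with "delta_pos": the shift along the tool's x, y, z normalised to -1 to 1, where 1 is 0.2 m, a list of three; "turn": the turn, a rotation vector about the tool's x, y, z normalised to -1 to 1, where 1 is 30 degrees, a list of three; "claw": the finger opening in mm, from 0 to 88.1. In form: [{"delta_pos": [x, y, z], "turn": [ax, ay, az], "claw": claw}, ...]. A call has 1 to 20 rows; each row is the pose to reach, as a shift and turn from the pose commanded when the call began, along the tool's axes at that moment; what a row does not reach only later rows make up. A row lasts 1/8 s, in which the tool goes at most 62.5 mm and 10.7 degrees, less where a joint would pass 70% of its speed; a pose out of reach is approached as far as the arm can. A call with a number of a shift or a turn outside -1 to 1 is refused whole. A call with a gripper value outside its range is refused whole. The fingers move at their own pace and stop on an object; the grip force is fixed at half the most. Time passes only in rows, so rows that repeat a pose let the fingers close. It gives the time, the measured TCP pose, the force, the opening and the grip force at its end, in the units of the state.
- get_state(): the state, without advancing time (a new reading comes with each control period).
- grab_frame(name): name is "scene" or "top" or "wrist"; returns a dict with "frame" (480x640x3 uint8, red, green, blue), "vfov" (degrees; the focal length in pixels is half the picture's height over the tangent of half this angle, whatever the lens; pixels are square), "cx", "cy" (the principal point, pixels), "distortion" ([k1, k2, p1, p2, k3] as OpenCV has them; the pictures are not rectified), "camera_from_world" (4x4, takes a point from world to camera coordinates). Camera axes: x right, y up, looking along -z (the intrinsics and any distortion apply to the point x, -y, -z); pixel columns grow to the right and rows downward; lengths in m; the calibration is good to about 2 mm. A picture is of the moment at which its call begins. There is no depth.
- close_job(): hands the job in; it is judged then, once.
Trained networks look in the newest picture that a camera, given by its name, has taken for a name from the list of things; names that differ only in an ending like _2 or _b are one class to them, and where a whole thing is asked for, a point or a joint stands for the part that bears it (a point fixed in the world has none). Each returns a list of dicts, best first, with "p" (0 to 1); they miss things now and then, are a little off and sometimes report something else, mostly with a low value. They report only what shows in the picture. A call takes as long as a camera call. They do not tell look-alikes from the thing itself.
- masks_of(camera, thing): "mask" (480x640 bool, what is visible of it) and "rect" ([left, top, right, bottom] in pixels, round what is visible of it).
The state is a dict: "t": time; "q": joint angles; "qvel": joint speeds; "effort": joint torques, N m; "position": TCP position; "tool_rot": TCP orientation; "ft_force": force on the tool from outside, world axes, zero at the start; "ft_torque": the same for the moment, N m; "grip_width": finger opening in m; "gripper_force": force on a finger pad.
Only numpy, scipy, OpenCV 4.12 (cv2) and the standard library are available. Lean on these libraries where they do the work, as an engineer would, in place of code of your own. Each camera call takes 0.05 s, during which the arm holds its last target. There are 200 camera calls.

## Working session

There is one attempt and no reset: what is moved stays moved. The work goes in short steps, Python scripts to look and compute and a tool call to move; the robot and the scene stay as the last step left them, time stands still between calls to the robot, and variables do not carry over. Pictures are saved under pics/ and viewed, at most 16 in all, crops included, and the job is handed in when it is done.

Besides the shell and the picture viewer there is one more tool, called as name(argument=value, ...), one argument or row to a line, values as JSON. step_arm: Moves the arm, as the interface text tells. Its arguments: {"type":"object","properties":{"steps":{"type":"array"}},"required":["steps"]}

```bash
mkdir -p pics; ls; cat > h.py <<'E'
from workcell import *
import numpy as np, cv2
from scipy.spatial.transform import Rotation as R
def cam(n):
    g=grab_frame(n); f=240/np.tan(np.radians(g['vfov'])/2)
    g['K']=np.array([[f,0,g['cx']],[0,f,g['cy']],[0,0,1.]]); g['D']=np.array(g['distortion'],float)
    T=np.array(g['camera_from_world']); g['T']=np.diag([1,-1,-1,1.])@T
    return g
def ray(g,uv):
    p=cv2.undistortPoints(np.array(uv,float).reshape(-1,1,2),g['K'],g['D']).reshape(-1,2)
    d=np.c_[p,np.ones(len(p))]@g['T'][:3,:3]; o=-g['T'][:3,:3].T@g['T'][:3,3]
    return o,d
def at(g,uv,z):
    o,d=ray(g,uv); return o+d*((z-o[2])/d[:,2])[:,None]
def px(g,P):
    P=np.array(P,float).reshape(-1,3); rv=cv2.Rodrigues(g['T'][:3,:3])[0]
    return cv2.projectPoints(P,rv,g['T'][:3,3],g['K'],g['D'])[0].reshape(-1,2)
def tri(ga,ua,gb,ub):
    oa,da=ray(ga,ua);ob,db=ray(gb,ub);da=da[0];db=db[0]
    s=np.linalg.lstsq(np.c_[da,-db],ob-oa,rcond=None)[0]
    a=oa+s[0]*da;b=ob+s[1]*db
    return (a+b)/2,np.linalg.norm(a-b)
def save(n,im): cv2.imwrite(f'pics/{n}.png',cv2.cvtColor(np.ascontiguousarray(im),cv2.COLOR_RGB2BGR))
E
python3 - <<'E'
from h import *
s=get_state();print(s['t'],s['position'],s['tool_rot'])
hs={'end_plate':.03,'race':.014,'sound_cup':.02,'broken_cup':.02,'scrap_pan':.032,'yellow_tub':.026,'green_tray':.026,'race_stand':.01,'grease_tin':.044,'knob_mark':.046}
for c in ['top','scene']:
    g=cam(c); save(c,g['frame'])
    print(c,'campos',-g['T'][:3,:3].T@g['T'][:3,3])
    for n,h in hs.items():
        for m in masks_of(c,n)[:5]:
            if m['p']<.2: continue
            ys,xs=np.nonzero(m['mask']); uv=[xs.mean(),ys.mean()]
            print(n,round(m['p'],2),np.round(m['rect']),np.round(uv),np.round(at(g,uv,h/2)[0],3))
E
```

```text
pics
0.0 [0.25380394 0.5154052  0.25483691] [-7.12681796e-01 -3.05895813e+00  2.46135635e-03]
top campos [ 0.45965309 -0.04939621  0.88552534]
end_plate 0.75 [104. 262. 153. 302.] [128. 282.] [0.433 0.31  0.015]
end_plate 0.29 [123. 144. 197. 214.] [160. 177.] [0.644 0.253 0.015]
race 0.61 [491. 283. 518. 304.] [503. 292.] [ 0.416 -0.437  0.007]
race 0.57 [437. 279. 459. 299.] [448. 288.] [ 0.424 -0.326  0.007]
sound_cup 0.91 [206. 259. 236. 289.] [220. 275.] [0.448 0.132 0.01 ]
sound_cup 0.52 [275. 273. 310. 302.] [290. 288.] [ 0.423 -0.008  0.01 ]
broken_cup 0.95 [324. 308. 358. 337.] [340. 323.] [ 0.354 -0.108  0.01 ]
broken_cup 0.7 [334. 258. 368. 287.] [350. 272.] [ 0.455 -0.129  0.01 ]
scrap_pan 0.87 [378. 153. 447. 223.] [410. 189.] [ 0.623 -0.249  0.016]
scrap_pan 0.46 [125. 145. 197. 210.] [160. 177.] [0.644 0.253 0.016]
yellow_tub 0.8 [123. 142. 198. 214.] [160. 177.] [0.644 0.255 0.013]
green_tray 0.69 [334. 261. 367. 286.] [350. 272.] [ 0.455 -0.128  0.013]
green_tray 0.68 [206. 151. 278. 223.] [242. 187.] [0.624 0.092 0.013]
race_stand 0.76 [302. 159. 357. 208.] [328. 18
[... 653 characters left out ...]
7 [371. 234. 399. 259.] [385. 245.] [0.452 0.13  0.01 ]
broken_cup 0.86 [270. 232. 295. 255.] [281. 243.] [ 0.463 -0.13   0.01 ]
broken_cup 0.8 [282. 199. 305. 221.] [293. 209.] [ 0.358 -0.109  0.01 ]
scrap_pan 0.92 [190. 264. 256. 326.] [223. 296.] [ 0.625 -0.25   0.016]
yellow_tub 0.67 [408. 286. 469. 348.] [438. 317.] [0.646 0.253 0.013]
green_tray 0.65 [339. 281. 397. 332.] [367. 306.] [0.627 0.089 0.013]
race_stand 0.68 [270. 283. 319. 327.] [293. 307.] [ 0.639 -0.084  0.005]
race_stand 0.32 [340. 279. 394. 331.] [367. 306.] [0.623 0.09  0.005]
grease_tin 0.74 [319. 216. 341. 245.] [330. 231.] [ 0.43  -0.011  0.022]
knob_mark 0.51 [152. 245. 168. 262.] [159. 252.] [ 0.518 -0.425  0.023]
```

View pics/top.png

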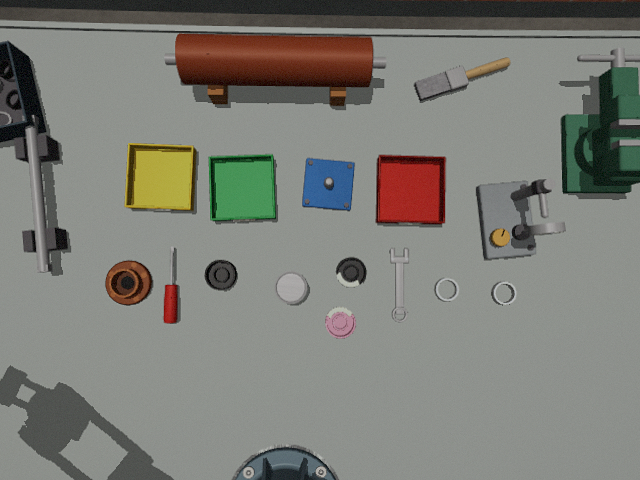

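```bash
python3 - <<'E'
import cv2,numpy as np
t=cv2.imread('pics/top.png'); 
a=cv2.resize(t[240:350,90:370],None,fx=2.8,fy=2.8,interpolation=cv2.INTER_CUBIC)
b=cv2.resize(t[225:325,400:530],None,fx=2.8,fy=2.8,interpolation=cv2.INTER_CUBIC)
o=np.zeros((600,784,3),np.uint8);o[:308,:784]=a;o[310:590,:364]=b
cv2.imwrite('pics/crop1.png',o)
E
```

```text
(no output)
```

View pics/crop1.png

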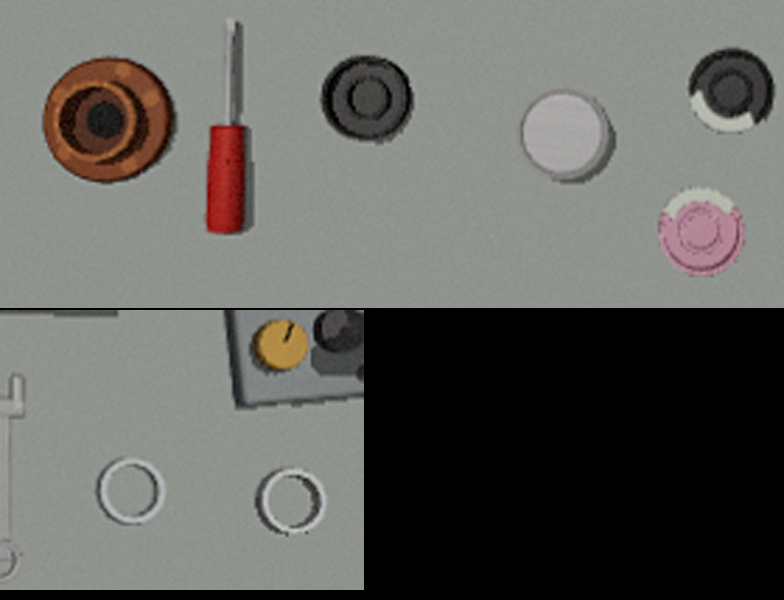

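The top picture shows these things:
- **End plate:** (128,282).
- **Cups:** the sound cup is at (220,275). The broken cup is at (350,272), with its gap facing down-left. The pink look-alike at (340,323) is to be left alone.
- **Rings:** they are at (447,290) and (503,292). The one farthest left (+y) is (447,290), so that is the race. The crop agrees.
- **Bystanders:** the tin is at (290,288) and the knob at (500,238).

Before the first reach, these are the things that could be mistaken for the targets:
- **Race:** (447,290), not (503,292).
- **Broken cup:** (350,272), not the pink (340,323) or the whole cup at (220,275).
- **End plate:** (128,282) only.

```bash
cat >> h.py <<'E'
def plan(x,y,z,yaw=0.):
    "yaw 0: tool x=world y, tool y=world x; yaw deg = turn about world z"
    s=get_state(); A=R.from_rotvec(s['tool_rot']); 
    B=R.from_euler('z',yaw,degrees=True)*R.from_matrix(np.array([[0,1,0],[1,0,0],[0,0,-1.]]))
    d=A.inv().apply(np.array([x,y,z])-s['position'])/.2
    t=np.degrees((A.inv()*B).as_rotvec())/30
    print('t',round(s['t'],2),'pos',np.round(s['position'],4),'delta',np.round(d,3),'turn',np.round(t,3),'w',s['grip_width'],'F',np.round(s['ft_force'],1),'q6',round(s['q'][5],2))
def best(c,n,h,near,g):
    L=[]
    for m in masks_of(c,n):
        r=m['rect'];uv=[(r[0]+r[2])/2,(r[1]+r[3])/2];P=at(g,uv,h)[0]
        L.append((np.linalg.norm(P[:2]-near),m,uv))
    L=[l for l in L if l[0]<.06]
    return min(L,key=lambda l:l[0])[1:] if L else None
E
python3 - <<'E'
from h import *
N={'end_plate':(.433,.31),'race':(.424,-.325),'sound_cup':(.448,.132),'broken_cup':(.455,-.129),'scrap_pan':(.623,-.249),'yellow_tub':(.644,.253),'green_tray':(.624,.092),'race_stand':(.634,-.083)}
a=cam('top');A={n:best('top',n,.015,np.array(p),a) for n,p in N.items()}
b=cam('scene');B={n:best('scene',n,.015,np.array(p),b) for n,p in N.items()}
for n in N:
    if A[n] and B[n]:
        P,e=tri(a,[A[n][1]],b,[B[n][1]]); print(n,np.round(P,3),round(e,4))
    if n in('scrap_pan','yellow_tub','green_tray','race_stand') and A[n]:
        c=cv2.findContours(A[n][0]['mask'].astype(np.uint8),0,2)[0];c=max(c,key=cv2.contourArea)
        bx=at(a,cv2.boxPoints(cv2.minAreaRect(c)),.01 if n=='race_stand' else .03)[:,:2]
        e=bx[1]-bx[0];print('  box centre',bx.mean(0).round(3),'sides',[np.linalg.norm(bx[i]-bx[i-1]).round(3) for i in(1,2)],'yaw',np.degrees(np.arctan2(e[1],e[0])).round(1))
E
```

```text
end_plate [0.431 0.316 0.002] 0.0013
race [ 0.417 -0.328 -0.012] 0.0061
sound_cup [0.451 0.134 0.002] 0.0033
broken_cup [ 0.453 -0.13  -0.009] 0.0037
scrap_pan [ 0.623 -0.252  0.011] 0.0037
  box centre [ 0.62  -0.245] sides [np.float64(0.142), np.float64(0.14)] yaw -1.0
yellow_tub [0.645 0.254 0.004] 0.0017
  box centre [0.64  0.248] sides [np.float64(0.133), np.float64(0.135)] yaw -1.3
green_tray [0.623 0.089 0.012] 0.0023
  box centre [0.62 0.09] sides [np.float64(0.131), np.float64(0.136)] yaw -87.1
race_stand [ 0.634 -0.086  0.005] 0.0017
  box centre [ 0.634 -0.083] sides [np.float64(0.102), np.float64(0.101)] yaw -5.2
```

step_arm(
  steps=[
    {"delta_pos":[-0.88,-0.37,0],"turn":[0,0,1],"claw":85},
    {"delta_pos":[-0.88,-0.37,0],"turn":[0,0,1],"claw":85},
    {"delta_pos":[-0.88,-0.37,0],"turn":[0,0,1],"claw":85},
    {"delta_pos":[-0.88,-0.37,0],"turn":[0,0,1],"claw":85},
    {"delta_pos":[-0.88,-0.37,0],"turn":[0,0,1],"claw":85},
  ],
)

```text
t: 2.62
position: [0.3794, 0.3716, 0.2558]
tool_rot: [-1.481, -2.77, -0.0]
ft_force: [-0.2, 0.2, 0.2]
grip_width: 0.0848
gripper_force: 0.0
```

```bash
python3 -c "
from h import *
plan(.36,.31,.25)"
```

```text
t 2.62 pos [0.3794 0.3716 0.2558] delta [-0.202 -0.252  0.029] turn [-0.000e+00 -1.000e-03  1.125e+00] w 0.08475089642035051 F [-0.2  0.2  0.2] q6 -0.04
```

step_arm(
  steps=[
    {"delta_pos":[-0.2,-0.25,0],"turn":[0,0,1],"claw":85},
    {"delta_pos":[-0.2,-0.25,0],"turn":[0,0,1],"claw":85},
    {"delta_pos":[-0.2,-0.25,0],"turn":[0,0,1],"claw":85},
    {"delta_pos":[-0.2,-0.25,0],"turn":[0,0,1],"claw":85},
  ],
)

```text
t: 3.12
position: [0.3591, 0.3118, 0.2558]
tool_rot: [-2.142, -2.298, -0.0]
ft_force: [-0.6, 0.0, -0.5]
grip_width: 0.0852
gripper_force: 0.0
```

```bash
python3 - <<'E'
from h import *
g=cam('wrist');save('w1',g['frame']);print(-g['T'][:3,:3].T@g['T'][:3,3],g['T'][2,:3])
for m in masks_of('wrist','end_plate')[:3]:
    r=m['rect'];uv=[(r[0]+r[2])/2,(r[1]+r[3])/2];print(m['p'],r,at(g,uv,.012)[0],at(g,[r[:2],r[2:]],.012))
plan(.435,.312,.15)
E
```

```text
[0.35227887 0.39185546 0.38399673] [ 0.01946562 -0.30646866 -0.9516817 ]
0.74 [356.1, 146.5, 453.7, 238.4] [0.42945208 0.31732997 0.012     ] [[0.38282572 0.35408347 0.012     ]
 [0.47968502 0.27808482 0.012     ]]
t 3.23 pos [0.3593 0.3115 0.2558] delta [-0.025  0.378  0.529] turn [-0.    -0.     0.136] w 0.08493659783084888 F [-0.1  0.4 -0.3] q6 0.39
```

View pics/w1.png

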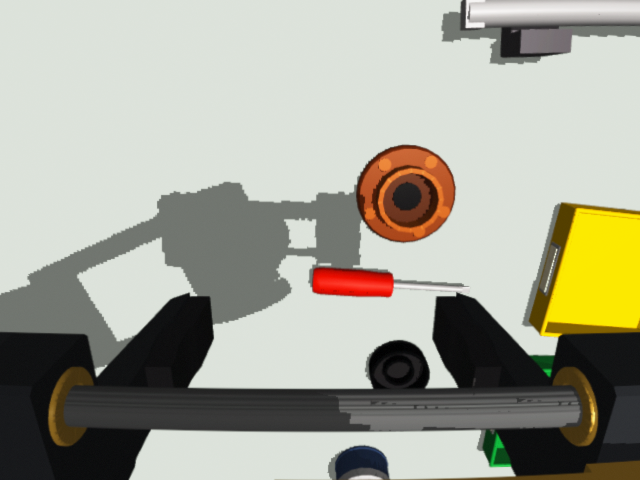

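The wrist picture shows the plate at (405,194), the screwdriver at (350,282) and the sound cup at (399,366), with the fingers on both sides.

step_arm(
  steps=[
    {"delta_pos":[0.03,0.35,0.53],"turn":[0,0,0.13],"claw":85},
    {"delta_pos":[0.03,0.35,0.53],"turn":[0,0,0.13],"claw":85},
    {"delta_pos":[0.03,0.35,0.53],"turn":[0,0,0.13],"claw":85},
    {"delta_pos":[0.03,0.35,0.53],"turn":[0,0,0.13],"claw":85},
  ],
)

```text
t: 3.72
position: [0.4292, 0.3217, 0.1501]
tool_rot: [-2.222, -2.221, 0.0]
ft_force: [-0.2, 1.0, 1.0]
grip_width: 0.085
gripper_force: 0.0
```

```bash
python3 - <<'E'
from h import *
g=cam('wrist');save('w2',g['frame'])
for m in masks_of('wrist','end_plate')[:2]:
    r=m['rect'];uv=[(r[0]+r[2])/2,(r[1]+r[3])/2];print(m['p'],r,at(g,uv,.012)[0])
t=cam('top');m=best('top','end_plate',.012,np.array([.43,.315]),t)
if m: print(tri(g,[uv],t,[m[1]]))
plan(.43,.317,.031)
E
```

```text
0.94 [260.9, 167.9, 395.7, 298.3] [0.43105766 0.3178752  0.012     ]
(array([ 0.43060815,  0.31227772, -0.00558732]), np.float64(0.0012891189952085572))
t 3.92 pos [0.43   0.322  0.1524] delta [-0.026 -0.003  0.607] turn [ 0.008 -0.004 -0.002] w 0.08472305454916426 F [-0.4  0.1  0.4] q6 0.42
```

View pics/w2.png

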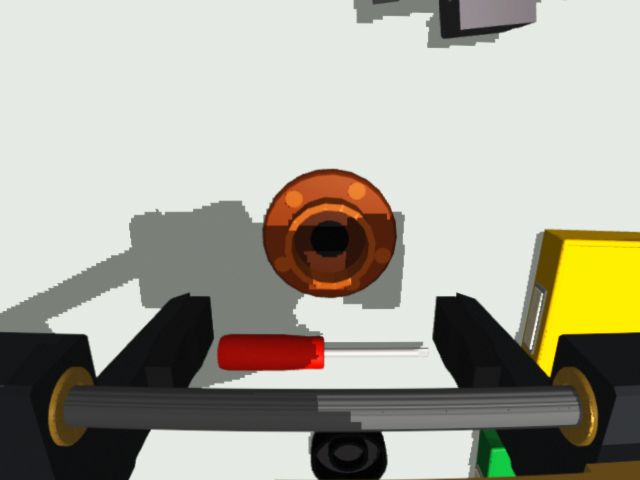

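The plate sits between the fingers at (329,233), and the two wrist views agree on (0.431, 0.3175). I'll descend and grip.

step_arm(
  steps=[
    {"delta_pos":[-0.02,0.005,0.4],"turn":[0,0,0],"claw":85},
    {"delta_pos":[-0.02,0.005,0.4],"turn":[0,0,0],"claw":85},
    {"delta_pos":[-0.02,0.005,0.5],"turn":[0,0,0],"claw":80},
    {"delta_pos":[-0.02,0.005,0.595],"turn":[0,0,0],"claw":75},
    {"delta_pos":[-0.02,0.005,0.595],"turn":[0,0,0],"claw":70},
    {"delta_pos":[-0.02,0.005,0.595],"turn":[0,0,0],"claw":40},
    {"delta_pos":[-0.02,0.005,0.595],"turn":[0,0,0],"claw":40},
    {"delta_pos":[-0.02,0.005,0.595],"turn":[0,0,0],"claw":40},
    {"delta_pos":[-0.02,0.005,0.595],"turn":[0,0,0],"claw":40},
    {"delta_pos":[-0.02,0.005,0.595],"turn":[0,0,0],"claw":40},
  ],
)

```text
t: 5.18
position: [0.4311, 0.3175, 0.0316]
tool_rot: [2.224, 2.219, 0.002]
ft_force: [0.1, -0.3, 5.4]
grip_width: 0.0541
gripper_force: 30.0
```

step_arm(
  steps=[
    {"delta_pos":[0,0,-0.1],"turn":[0,0,0],"claw":40},
    {"delta_pos":[0,0,-0.3],"turn":[0,0,0],"claw":40},
    {"delta_pos":[0,0,-0.5],"turn":[0,0,0],"claw":40},
    {"delta_pos":[0,0,-0.6],"turn":[0,0,0],"claw":40},
    {"delta_pos":[-0.2,0.06,-0.6],"turn":[0,0,0],"claw":40},
    {"delta_pos":[-0.4,0.12,-0.6],"turn":[0,0,0],"claw":40},
    {"delta_pos":[-0.6,0.18,-0.6],"turn":[0,0,0],"claw":40},
    {"delta_pos":[-0.8,0.24,-0.6],"turn":[0,0,0],"claw":40},
    {"delta_pos":[-1,0.32,-0.6],"turn":[0,0,0],"claw":40},
    {"delta_pos":[-1,0.32,-0.6],"turn":[0,0,0],"claw":40},
  ],
)

```text
t: 6.42
position: [0.4941, 0.1147, 0.1501]
tool_rot: [-2.228, -2.214, 0.002]
ft_force: [-0.2, 0.2, -2.7]
grip_width: 0.0548
gripper_force: 30.0
```

step_arm(
  steps=[
    {"delta_pos":[-0.2,0.06,0],"turn":[0,0,0],"claw":40},
    {"delta_pos":[-0.4,0.12,0],"turn":[0,0,0],"claw":40},
    {"delta_pos":[-0.6,0.18,0],"turn":[0,0,0],"claw":40},
    {"delta_pos":[-0.8,0.24,0],"turn":[0,0,0],"claw":40},
    {"delta_pos":[-1,0.32,0],"turn":[0,0,0],"claw":40},
    {"delta_pos":[-1,0.32,0],"turn":[0,0,0],"claw":40},
  ],
)

```text
t: 7.18
position: [0.5578, -0.0846, 0.1502]
tool_rot: [-2.227, -2.216, 0.001]
ft_force: [0.1, 0.2, -3.8]
grip_width: 0.0547
gripper_force: 30.0
```

```bash
python3 - <<'E'
from h import *
g=cam('wrist');save('w3',g['frame'])
for n,h in [('scrap_pan',.032),('race_stand',.01),('broken_cup',.02),('race',.014),('end_plate',.13)]:
  for m in masks_of('wrist',n)[:2]:
    r=m['rect'];uv=[(r[0]+r[2])/2,(r[1]+r[3])/2];print(n,m['p'],r,at(g,uv,h)[0])
plan(.623,-.250,.15)
E
```

```text
scrap_pan 0.68 [316.2, 351.2, 485.8, 479.7] [ 0.61067888 -0.21748702  0.032     ]
race_stand 0.87 [365.0, 137.4, 525.1, 295.9] [ 0.63547918 -0.07826018  0.01      ]
broken_cup 0.78 [0.0, 214.6, 84.1, 305.3] [ 0.36934986 -0.10363171  0.02      ]
broken_cup 0.76 [136.8, 244.5, 221.7, 333.5] [ 0.46068323 -0.12430432  0.02      ]
end_plate 0.86 [212.1, 207.1, 430.8, 388.7] [ 0.55592002 -0.07699179  0.13      ]
t 7.47 pos [ 0.557  -0.0816  0.1504] delta [-0.842  0.331  0.001] turn [-0.002 -0.001 -0.001] w 0.05440713190780619 F [ 1.3  0.2 -3.2] q6 -0.36
```

View pics/w3.png

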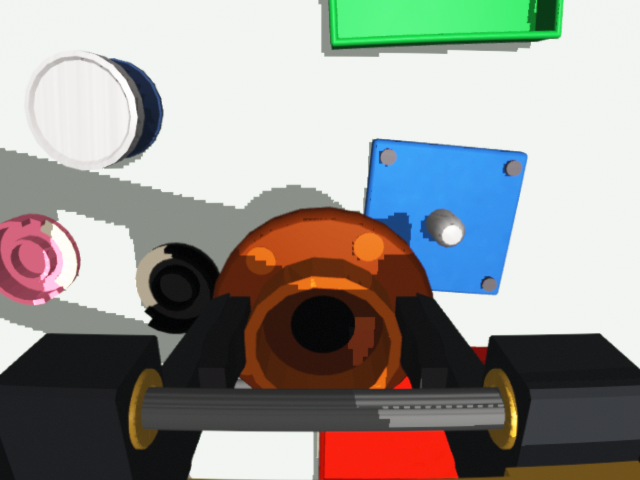

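The picture shows the plate held level, the post top at (452,235), and the broken cup at (178,288) with its pale gap toward the pink cup.

step_arm(
  steps=[
    {"delta_pos":[-0.25,0.1,0],"turn":[0,0,0],"claw":40},
    {"delta_pos":[-0.5,0.2,0],"turn":[0,0,0],"claw":40},
    {"delta_pos":[-0.75,0.3,0],"turn":[0,0,0],"claw":40},
    {"delta_pos":[-0.84,0.33,0.1],"turn":[0,0,0],"claw":40},
    {"delta_pos":[-0.84,0.33,0.25],"turn":[0,0,0],"claw":40},
    {"delta_pos":[-0.84,0.33,0.3],"turn":[0,0,0],"claw":40},
    {"delta_pos":[-0.84,0.33,0.3],"turn":[0,0,0],"claw":40},
  ],
)

```text
t: 8.35
position: [0.6227, -0.25, 0.09]
tool_rot: [-2.221, -2.219, 0.001]
ft_force: [0.2, -0.5, -2.5]
grip_width: 0.0549
gripper_force: 30.0
```

```bash
python3 - <<'E'
from h import *
g=cam('wrist'); t=cam('top'); 
o=np.hstack([cv2.resize(g['frame'],(400,300)),cv2.resize(t['frame'][120:270,300:500],(400,300))]);save('w4',o)
print(px(t,[[.623,-.25,.032]]))
# red rim corners in top by colour
f=t['frame'].astype(int);m=((f[...,0]>110)&(f[...,1]<60)&(f[...,2]<60)).astype(np.uint8);m[:,:340]=0;m[240:]=0;m[:140]=0
ys,xs=np.nonzero(m);print(xs.min(),xs.max(),ys.min(),ys.max(),at(t,[[xs.min(),ys.min()],[xs.max(),ys.max()]],.032))
plan(.623,-.25,.036)
E
```

```text
[[412.50082396 187.77360548]]
378 402 155 204 [[ 0.68834489 -0.18134367  0.032     ]
 [ 0.59035238 -0.22890183  0.032     ]]
t 8.45 pos [ 0.6239 -0.2509  0.092 ] delta [ 0.005 -0.005  0.28 ] turn [ 0.003  0.002 -0.002] w 0.05494831056871422 F [ 0.3  0.6 -2.8] q6 -0.56
```

View pics/w4.png

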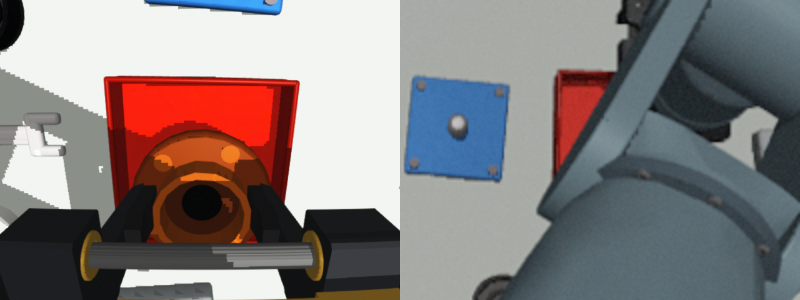

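The plate is centred over the pan: its far edges give a centre of (0.622, −0.247). I'll lower it slowly and release.

step_arm(
  steps=[
    {"delta_pos":[0.01,0,0.12],"turn":[0,0,0],"claw":40},
    {"delta_pos":[0.01,0,0.2],"turn":[0,0,0],"claw":40},
    {"delta_pos":[0.01,0,0.25],"turn":[0,0,0],"claw":40},
    {"delta_pos":[0.01,0,0.272],"turn":[0,0,0],"claw":40},
    {"delta_pos":[0.01,0,0.276],"turn":[0,0,0],"claw":40},
    {"delta_pos":[0.01,0,0.276],"turn":[0,0,0],"claw":40},
  ],
)

```text
t: 9.2
position: [0.6235, -0.2495, 0.0361]
tool_rot: [2.223, 2.218, 0.0]
ft_force: [-1.0, 0.8, -3.3]
grip_width: 0.0545
gripper_force: 30.0
```

step_arm(
  steps=[
    {"delta_pos":[0,0,0.008],"turn":[0,0,0],"claw":40},
    {"delta_pos":[0,0,0.008],"turn":[0,0,0],"claw":40},
    {"delta_pos":[0,0,0.008],"turn":[0,0,0],"claw":68},
    {"delta_pos":[0,0,0.008],"turn":[0,0,0],"claw":68},
    {"delta_pos":[0,0,0.008],"turn":[0,0,0],"claw":68},
    {"delta_pos":[0,0,-0.2],"turn":[0,0,0],"claw":68},
    {"delta_pos":[0,0,-0.5],"turn":[0,0,0],"claw":68},
    {"delta_pos":[0,0,-0.7],"turn":[0,0,0],"claw":68},
    {"delta_pos":[0,0,-0.7],"turn":[0,0,0],"claw":70},
  ],
)

```text
t: 10.32
position: [0.6255, -0.2506, 0.1806]
tool_rot: [2.218, 2.213, 0.003]
ft_force: [-0.8, 0.0, -0.3]
grip_width: 0.0701
gripper_force: 0.0
```

```bash
python3 - <<'E'
from h import *
g=cam('wrist');
for m in masks_of('wrist','end_plate')[:1]:
    r=m['rect'];uv=[(r[0]+r[2])/2,(r[1]+r[3])/2];print('plate',m['p'],r,at(g,uv,.015)[0])
t=cam('top')
print('post top px'); f=t['frame']
for n,h,p in [('race',.007,(.42,-.327)),('race_stand',.01,(.634,-.083)),('broken_cup',.01,(.455,-.129)),('sound_cup',.01,(.45,.132))]:
    b=best('top',n,h,np.array(p),t)
    if b: print(n,b[1],at(t,[b[1]],h)[0],at(t,[b[1]],2*h)[0])
plan(.42,-.327,.17)
E
```

```text
plate 0.98 [255.8, 153.8, 383.2, 273.0] [ 0.62269496 -0.24925157  0.015     ]
post top px
race_stand [328.65, 184.65] [ 0.63215591 -0.08398586  0.01      ] [ 0.63018563 -0.08359079  0.02      ]
broken_cup [348.1, 272.70000000000005] [ 0.45359274 -0.12388402  0.01      ] [ 0.45366196 -0.12303325  0.02      ]
sound_cup [218.9, 275.7] [0.44640916 0.13455474 0.01      ] [0.44656043 0.1324537  0.02      ]
t 10.68 pos [ 0.6223 -0.2488  0.1736] delta [-0.393 -1.011  0.02 ] turn [-0.005 -0.003 -0.004] w 0.07004469428865892 F [ 1.1 -0.9 -0.2] q6 -0.55
```

The plate is in the pan at (0.623, −0.249). Next I'll go over the race.

step_arm(
  steps=[
    {"delta_pos":[-0.1,-0.3,0],"turn":[0,0,0],"claw":70},
    {"delta_pos":[-0.2,-0.6,0],"turn":[0,0,0],"claw":70},
    {"delta_pos":[-0.3,-0.85,0.05],"turn":[0,0,0],"claw":70},
    {"delta_pos":[-0.38,-1,0.13],"turn":[0,0,0],"claw":70},
    {"delta_pos":[-0.38,-1,0.13],"turn":[0,0,0],"claw":70},
    {"delta_pos":[-0.38,-1,0.13],"turn":[0,0,0],"claw":70},
  ],
)

```text
t: 11.42
position: [0.4236, -0.3247, 0.1496]
tool_rot: [2.224, 2.218, 0.001]
ft_force: [-0.0, 0.9, 0.5]
grip_width: 0.0701
gripper_force: 0.0
```

```bash
python3 - <<'E'
from h import *
g=cam('wrist');save('w5',g['frame'])
for m in masks_of('wrist','race')[:3]:
    r=m['rect'];uv=[(r[0]+r[2])/2,(r[1]+r[3])/2];print(m['p'],np.round(r),at(g,uv,.007)[0],at(g,uv,.014)[0],at(g,[[r[0],uv[1]],[r[2],uv[1]]],.01)[:,0])
plan(.42,-.327,.02)
E
```

```text
0.72 [286. 181. 358. 257.] [ 0.42142781 -0.3202307   0.007     ] [ 0.42145835 -0.31827199  0.014     ] [0.39819452 0.4446795 ]
0.61 [278. 341. 346. 389.] [ 0.41341181 -0.43210137  0.007     ] [ 0.4136496  -0.42725029  0.014     ] [0.38880532 0.4381905 ]
t 11.53 pos [ 0.4242 -0.3246  0.1499] delta [-0.012 -0.021  0.65 ] turn [ 0.001  0.001 -0.002] w 0.07004050782004878 F [ 0.8 -0.1  0.5] q6 -0.87
```

View pics/w5.png

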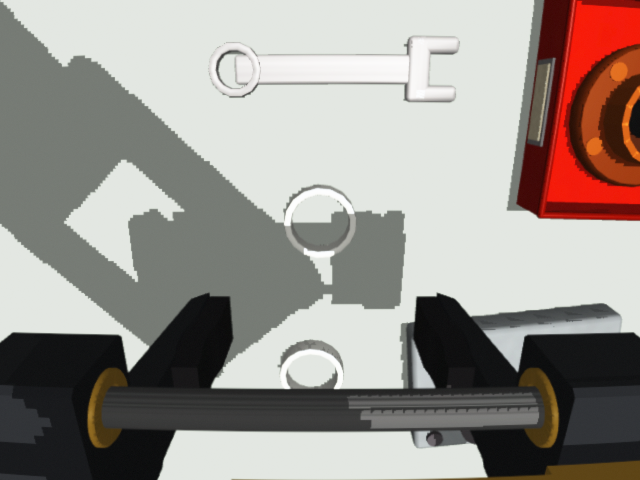

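The picture shows the race at (320,220) between the fingers, the rejected ring at (311,368) and the wrench above. The measured width of 46.5 mm fits the race.

step_arm(
  steps=[
    {"delta_pos":[0.02,-0.012,0.25],"turn":[0,0,0],"claw":70},
    {"delta_pos":[0.02,-0.012,0.45],"turn":[0,0,0],"claw":70},
    {"delta_pos":[0.02,-0.012,0.58],"turn":[0,0,0],"claw":65},
    {"delta_pos":[0.02,-0.012,0.645],"turn":[0,0,0],"claw":62},
    {"delta_pos":[0.02,-0.012,0.645],"turn":[0,0,0],"claw":62},
    {"delta_pos":[0.02,-0.012,0.645],"turn":[0,0,0],"claw":35},
    {"delta_pos":[0.02,-0.012,0.645],"turn":[0,0,0],"claw":35},
    {"delta_pos":[0.02,-0.012,0.645],"turn":[0,0,0],"claw":35},
    {"delta_pos":[0.02,-0.012,0.645],"turn":[0,0,0],"claw":35},
  ],
)

```text
t: 12.65
position: [0.4214, -0.3216, 0.0218]
tool_rot: [2.222, 2.217, -0.0]
ft_force: [0.7, 1.4, 6.3]
grip_width: 0.0455
gripper_force: 30.0
```

step_arm(
  steps=[
    {"delta_pos":[0,0,-0.1],"turn":[0,0,0],"claw":35},
    {"delta_pos":[0,0,-0.3],"turn":[0,0,0],"claw":35},
    {"delta_pos":[0,0,-0.5],"turn":[0,0,0],"claw":35},
    {"delta_pos":[0.2,0.15,-0.65],"turn":[0,0,0],"claw":35},
    {"delta_pos":[0.4,0.35,-0.65],"turn":[0,0,0],"claw":35},
    {"delta_pos":[0.6,0.55,-0.65],"turn":[0,0,0],"claw":35},
    {"delta_pos":[0.8,0.75,-0.65],"turn":[0,0,0],"claw":35},
    {"delta_pos":[1,0.9,-0.65],"turn":[0,0,0],"claw":35},
    {"delta_pos":[1,0.9,-0.65],"turn":[0,0,0],"claw":35},
  ],
)

```text
t: 13.78
position: [0.6022, -0.1182, 0.1504]
tool_rot: [-2.219, -2.224, -0.001]
ft_force: [-0.4, 0.1, -1.7]
grip_width: 0.0455
gripper_force: 30.0
```

```bash
python3 - <<'E'
from h import *
g=cam('wrist');save('w6',g['frame'])
for m in masks_of('wrist','race_stand')[:1]:
    c=max(cv2.findContours(m['mask'].astype(np.uint8),0,2)[0],key=cv2.contourArea)
    r=m['rect'];bx=at(g,cv2.boxPoints(cv2.minAreaRect(c)),.01)[:,:2];print(m['p'],np.round(r),bx.mean(0),np.round(bx,3))
for m in masks_of('wrist','race')[:2]:
    r=m['rect'];uv=[(r[0]+r[2])/2,(r[1]+r[3])/2];print(m['p'],np.round(r),at(g,uv,.14)[0])
# post end from first w3-view estimate: report post base/top pixel expected
print(px(g,[[.634,-.083,.037],[.634,-.083,.01]]))
plan(.634,-.083,.08)
E
```

```text
0.89 [294.  82. 465. 251.] [ 0.63376456 -0.08187722] [[ 0.576 -0.126]
 [ 0.587 -0.028]
 [ 0.686 -0.036]
 [ 0.686 -0.137]]
0.75 [260. 254. 387. 381.] [ 0.60104547 -0.113593    0.14      ]
[[381.6373358  180.80918421]
 [376.07929917 172.85372949]]
t 13.93 pos [ 0.6003 -0.1217  0.1502] delta [0.194 0.168 0.351] turn [-0.002  0.    -0.004] w 0.04536148455357997 F [ 0.3  0.9 -1.1] q6 -0.39
```

View pics/w6.png

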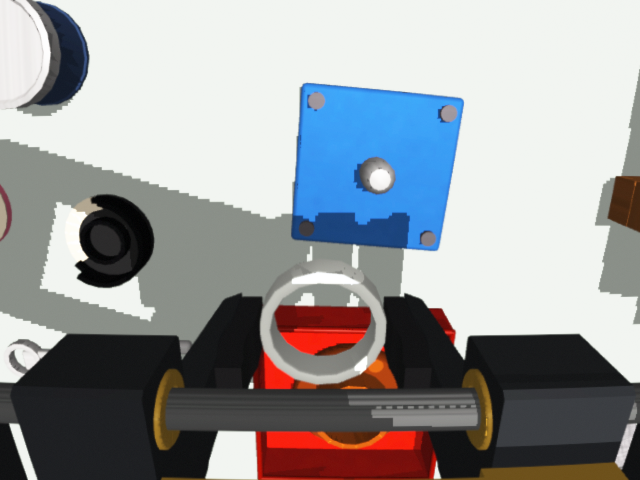

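The post top shows at (380,179), where I predicted (381.6,180.8) for (0.634, −0.083, 0.037). I'll check where the ring sits in the gripper by projecting its outline.

```bash
python3 - <<'E'
from h import *
from scipy.optimize import least_squares
g=cam('wrist');s=get_state();print(s['position'])
m=masks_of('wrist','race')[0];r=np.array(m['rect'])
a=np.linspace(0,2*np.pi,90)
def rect(p,zb):
    P=np.vstack([np.c_[p[0]+.0235*np.cos(a),p[1]+.0235*np.sin(a),0*a+z] for z in(zb,zb+.014)])
    u=px(g,P);return np.r_[u.min(0),u.max(0)]
f=least_squares(lambda p:rect(p,p[2])-r,[.601,-.118,.13],x_scale=.01,diff_step=1e-3);print(f.x,f.fun)
u=cv2.cvtColor(g['frame'],cv2.COLOR_RGB2HSV); 
bl=((u[...,0]>100)&(u[...,0]<125)&(u[...,1]>120)).astype(np.uint8);bl[260:]=0;bl[:,:250]=0
c=max(cv2.findContours(bl,0,2)[0],key=cv2.contourArea);ap=cv2.approxPolyDP(c,12,True).reshape(-1,2)
print(ap.tolist(),at(g,ap,.01)[:,:2].round(4),at(g,ap,.01)[:,:2].mean(0))
print('post',at(g,[[379.5,179]],.037))
E
```

```text
[ 0.60021256 -0.12214813  0.15035171]
[ 0.59977245 -0.12377315  0.12335014] [ 1.42092146 -1.47838954 -1.41761409  1.51253206]
[[306, 78], [295, 231], [440, 244], [466, 94]] [[ 0.5889 -0.03  ]
 [ 0.5804 -0.1247]
 [ 0.6761 -0.1339]
 [ 0.6847 -0.0388]] [ 0.63254741 -0.08186082]
post [[ 0.63084352 -0.0855887   0.037     ]]
```

step_arm(
  steps=[
    {"delta_pos":[0.09,0.08,0.1],"turn":[0,0,0],"claw":35},
    {"delta_pos":[0.185,0.155,0.2],"turn":[0,0,0],"claw":35},
    {"delta_pos":[0.185,0.155,0.35],"turn":[0,0,0],"claw":35},
    {"delta_pos":[0.185,0.155,0.42],"turn":[0,0,0],"claw":35},
    {"delta_pos":[0.185,0.155,0.42],"turn":[0,0,0],"claw":35},
    {"delta_pos":[0.185,0.155,0.42],"turn":[0,0,0],"claw":35},
  ],
)

```text
t: 14.78
position: [0.6327, -0.0852, 0.0678]
tool_rot: [2.224, 2.217, 0.001]
ft_force: [-0.2, -0.3, 0.1]
grip_width: 0.0455
gripper_force: 30.0
```

```bash
python3 - <<'E'
from h import *
g=cam('wrist');save('w7',cv2.resize(g['frame'][150:450,120:520],None,fx=1.5,fy=1.5))
s=get_state();print(s['position'])
E
```

```text
[ 0.63289815 -0.08508475  0.06800191]
```

View pics/w7.png

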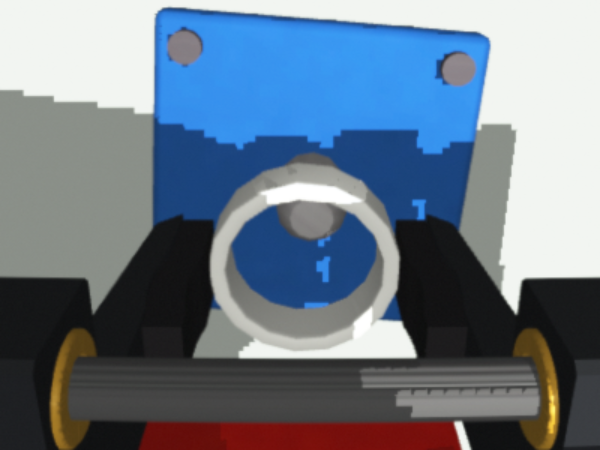

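```bash
python3 - <<'E'
from h import *
g=cam('wrist')
print('post',at(g,[[328,293.3]],.037),'ring top rim',at(g,[[120+308/1.5,150+262/1.5]],.0615),'mid',at(g,[[323.3,321]],.055))
plan(.633,-.083,.03)
E
```

```text
post [[ 0.6336574  -0.08069702  0.037     ]] ring top rim [[ 0.63242352 -0.08119008  0.0615    ]] mid [[ 0.63170868 -0.08335073  0.055     ]]
t 14.88 pos [ 0.6329 -0.0849  0.068 ] delta [ 0.01 -0.    0.19] turn [ 0.004  0.001 -0.005] w 0.04564539755122891 F [ 1.2  0.7 -0.1] q6 -0.32
```

The post and the ring line up within about 2 mm, so I'll lower.

step_arm(
  steps=[
    {"delta_pos":[0.008,0.003,0.06],"turn":[0,0,0],"claw":35},
    {"delta_pos":[0.008,0.003,0.12],"turn":[0,0,0],"claw":35},
    {"delta_pos":[0.008,0.003,0.165],"turn":[0,0,0],"claw":35},
    {"delta_pos":[0.008,0.003,0.18],"turn":[0,0,0],"claw":35},
    {"delta_pos":[0.008,0.003,0.18],"turn":[0,0,0],"claw":35},
  ],
)

```text
t: 15.5
position: [0.6322, -0.0824, 0.0314]
tool_rot: [-2.222, -2.218, 0.002]
ft_force: [-7.1, 1.6, 13.7]
grip_width: 0.0456
gripper_force: 30.0
```

step_arm(
  steps=[
    {"delta_pos":[0,0,0],"turn":[0,0,0],"claw":60},
    {"delta_pos":[0,0,0],"turn":[0,0,0],"claw":60},
    {"delta_pos":[0,0,0],"turn":[0,0,0],"claw":60},
    {"delta_pos":[0,0,-0.15],"turn":[0,0,0],"claw":60},
    {"delta_pos":[0,0,-0.35],"turn":[0,0,0],"claw":65},
    {"delta_pos":[0,0,-0.6],"turn":[0,0,0],"claw":75},
    {"delta_pos":[0,0,-0.65],"turn":[0,0,0],"claw":80},
    {"delta_pos":[0,0,-0.65],"turn":[0,0,0],"claw":80},
  ],
)

```text
t: 16.5
position: [0.6329, -0.0828, 0.1608]
tool_rot: [2.223, 2.218, 0.001]
ft_force: [-1.2, 0.6, -0.9]
grip_width: 0.0797
gripper_force: 0.0
```

```bash
python3 - <<'E'
from h import *
g=cam('wrist');save('w8',g['frame'])
for m in masks_of('wrist','race')[:2]:
    r=m['rect'];uv=[(r[0]+r[2])/2,(r[1]+r[3])/2];print('race',m['p'],np.round(r),at(g,uv,.017)[0],px(g,[[.633,-.082,.037]]))
for m in masks_of('wrist','broken_cup')[:3]:
    r=m['rect'];uv=[(r[0]+r[2])/2,(r[1]+r[3])/2];print('bc',m['p'],np.round(r),at(g,uv,.01)[0])
plan(.454,-.127,.15)
E
```

```text
race 0.83 [286. 186. 359. 259.] [ 0.63119958 -0.08108923  0.017     ] [[325.29120878 232.98489599]]
bc 0.67 [ 44. 245. 124. 326.] [ 0.458147   -0.12993082  0.01      ]
t 16.65 pos [ 0.6315 -0.0823  0.1582] delta [-0.226 -0.887  0.044] turn [-0.007 -0.002 -0.004] w 0.07972533836343577 F [ 0.2 -0.9 -0.9] q6 -0.31
```

View pics/w8.png

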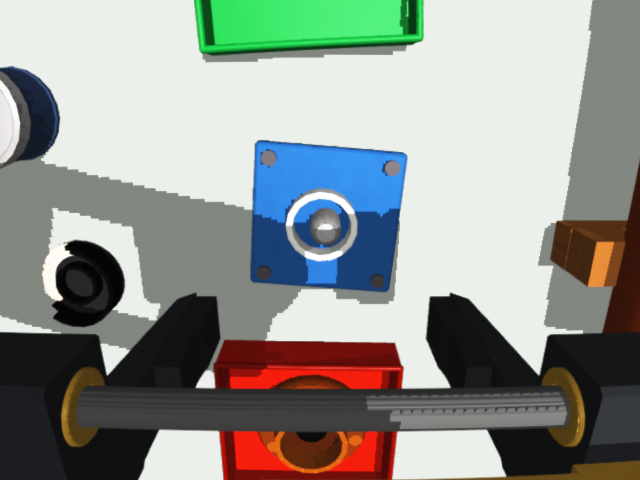

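The race lies around the post. The broken cup at (84,283) has its gap toward the upper left, near world 154°, so I'll grip across it with the closing line at about 64°.

step_arm(
  steps=[
    {"delta_pos":[-0.08,-0.3,0],"turn":[0,0,-0.3],"claw":80},
    {"delta_pos":[-0.15,-0.6,0],"turn":[0,0,-0.6],"claw":80},
    {"delta_pos":[-0.23,-0.88,0],"turn":[0,0,-0.9],"claw":80},
    {"delta_pos":[-0.23,-0.88,0],"turn":[0,0,-1],"claw":80},
    {"delta_pos":[-0.23,-0.88,0],"turn":[0,0,-1],"claw":80},
  ],
)

```text
t: 17.27
position: [0.4557, -0.1282, 0.1595]
tool_rot: [-1.575, -2.716, -0.0]
ft_force: [1.2, 0.0, 0.0]
grip_width: 0.0799
gripper_force: 0.0
```

step_arm(
  steps=[
    {"delta_pos":[0,0,0],"turn":[0,0,-0.35],"claw":80},
    {"delta_pos":[0,0,0],"turn":[0,0,-0.7],"claw":80},
    {"delta_pos":[0,0,0],"turn":[0,0,-1],"claw":80},
    {"delta_pos":[0,0,0],"turn":[0,0,-1],"claw":80},
  ],
)

```text
t: 17.77
position: [0.4569, -0.128, 0.1599]
tool_rot: [-0.819, -3.032, -0.001]
ft_force: [0.9, 0.2, 0.2]
grip_width: 0.0801
gripper_force: 0.0
```

```bash
python3 - <<'E'
from h import *
g=cam('wrist');save('w9',g['frame'])
s=get_state();print(s['position'])
for m in masks_of('wrist','broken_cup')[:3]:
    r=m['rect'];uv=[(r[0]+r[2])/2,(r[1]+r[3])/2];P=at(g,uv,.01)[0];print('bc',m['p'],np.round(r),P)
    ys,xs=np.nonzero(m['mask']);f=g['frame'][ys,xs].astype(int)
    w=(f.min(1)>130);Q=at(g,[[xs[w].mean(),ys[w].mean()]],.005)[0] if w.sum()>20 else P
    print(' pale dir',w.sum(),np.degrees(np.arctan2(*(Q-P)[1::-1])))
    plan(P[0],P[1],.021,64)
E
```

```text
[ 0.45682802 -0.12800544  0.15993524]
bc 0.7 [277. 175. 368. 266.] [ 0.45418176 -0.12734634  0.01      ]
 pale dir 954 162.67025941513717
t 17.88 pos [ 0.4568 -0.1281  0.1601] delta [ 0.012 -0.003  0.695] turn [ 0.    -0.002 -0.144] w 0.07994142371718702 F [-0.4  0.3 -0.8] q6 -1.57
bc 0.36 [580. 200. 638. 335.] [0.58829229 0.03335578 0.01      ]
 pale dir 0 0.0
t 17.88 pos [ 0.4568 -0.1281  0.1601] delta [-0.161  1.029  0.695] turn [ 0.    -0.002 -0.144] w 0.07994142371718702 F [-0.4  0.3 -0.8] q6 -1.57
```

View pics/w9.png

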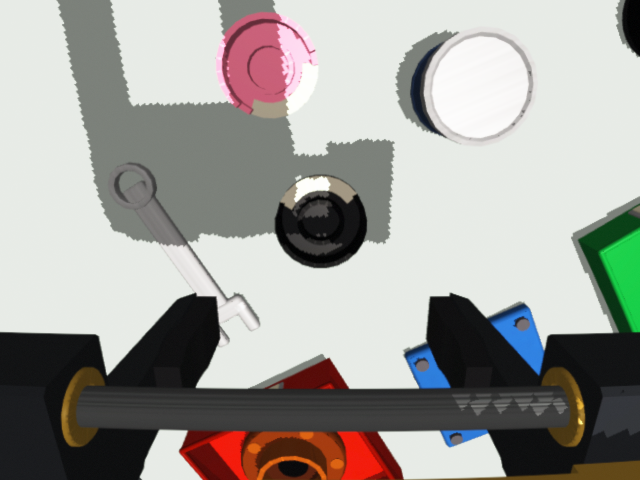

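The gap faces straight up in the picture, with the cup at (321,220). The wrench is clear of the fingers if I open to 70 mm. I'll grip at this yaw.

step_arm(
  steps=[
    {"delta_pos":[0.012,0,0.25],"turn":[0,0,0],"claw":72},
    {"delta_pos":[0.012,0,0.45],"turn":[0,0,0],"claw":72},
    {"delta_pos":[0.012,0,0.62],"turn":[0,0,0],"claw":72},
    {"delta_pos":[0.012,0,0.695],"turn":[0,0,0],"claw":72},
    {"delta_pos":[0.012,0,0.695],"turn":[0,0,0],"claw":72},
    {"delta_pos":[0.012,0,0.695],"turn":[0,0,0],"claw":50},
    {"delta_pos":[0.012,0,0.695],"turn":[0,0,0],"claw":50},
    {"delta_pos":[0.012,0,0.695],"turn":[0,0,0],"claw":50},
    {"delta_pos":[0.012,0,0.695],"turn":[0,0,0],"claw":50},
  ],
)

```text
t: 19.0
position: [0.4556, -0.1276, 0.0228]
tool_rot: [0.816, 3.031, -0.001]
ft_force: [-1.6, 1.0, 7.3]
grip_width: 0.0594
gripper_force: 30.0
```

step_arm(
  steps=[
    {"delta_pos":[0,0,-0.1],"turn":[0,0,0],"claw":50},
    {"delta_pos":[0,0,-0.3],"turn":[0,0,0],"claw":50},
    {"delta_pos":[0,0,-0.55],"turn":[0,0,0],"claw":50},
    {"delta_pos":[0.01,0.15,-0.68],"turn":[0,0,0],"claw":50},
    {"delta_pos":[0.02,0.35,-0.68],"turn":[0,0,0],"claw":50},
    {"delta_pos":[0.03,0.55,-0.68],"turn":[0,0,0],"claw":50},
    {"delta_pos":[0.05,0.8,-0.68],"turn":[0,0,0],"claw":50},
    {"delta_pos":[0.06,1,-0.68],"turn":[0,0,0],"claw":50},
    {"delta_pos":[0.06,1,-0.68],"turn":[0,0,0],"claw":50},
  ],
)

```text
t: 20.12
position: [0.5451, 0.0541, 0.1577]
tool_rot: [0.811, 3.034, 0.001]
ft_force: [-0.4, -0.1, -1.0]
grip_width: 0.0595
gripper_force: 30.0
```

step_arm(
  steps=[
    {"delta_pos":[0.01,0.2,0],"turn":[0,0,0.2],"claw":50},
    {"delta_pos":[0.03,0.45,0],"turn":[0,0,0.4],"claw":50},
    {"delta_pos":[0.05,0.7,0],"turn":[0,0,0.6],"claw":50},
    {"delta_pos":[0.06,0.9,0],"turn":[0,0,0.8],"claw":50},
    {"delta_pos":[0.07,1,0],"turn":[0,0,1],"claw":50},
    {"delta_pos":[0.07,1,0],"turn":[0,0,1],"claw":50},
  ],
)

```text
t: 20.88
position: [0.6327, 0.2319, 0.1573]
tool_rot: [-1.571, -2.72, 0.001]
ft_force: [-0.1, -0.2, -0.8]
grip_width: 0.0594
gripper_force: 30.0
```

```bash
python3 - <<'E'
from h import *
t=cam('top');g=cam('wrist')
save('w10',np.hstack([cv2.resize(g['frame'],(400,300)),cv2.resize(t['frame'][120:300,60:300],(400,300))]))
for m in masks_of('wrist','yellow_tub')[:1]:
    c=max(cv2.findContours(m['mask'].astype(np.uint8),0,2)[0],key=cv2.contourArea)
    bx=at(g,cv2.boxPoints(cv2.minAreaRect(c)),.026);print(m['p'],np.round(m['rect']),bx.mean(0),np.round(bx[:,:2],3))
plan(.644,.252,.026,30)
E
```

```text
0.68 [218.  61. 501. 302.] [0.64323138 0.25174424 0.026     ] [[0.571 0.191]
 [0.579 0.319]
 [0.707 0.318]
 [0.716 0.179]]
t 21.02 pos [0.6324 0.2304 0.1574] delta [0.065 0.105 0.657] turn [-0.002  0.    -0.003] w 0.059400287701303206 F [-0.9 -0.  -0.4] q6 -0.35
```

View pics/w10.png

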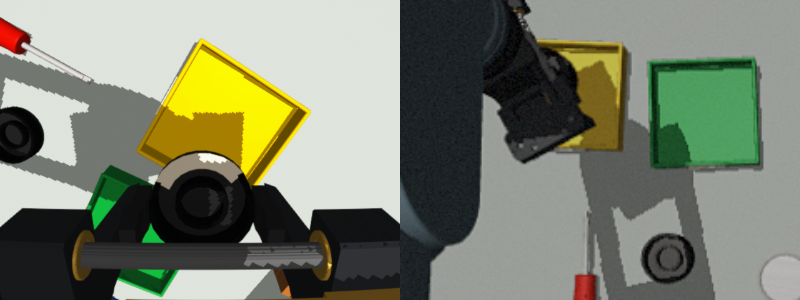

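The cup is held level, and the tub centre measures (0.643, 0.252). I'll lower it.

step_arm(
  steps=[
    {"delta_pos":[0.065,0.105,0.1],"turn":[0,0,0],"claw":50},
    {"delta_pos":[0.065,0.105,0.3],"turn":[0,0,0],"claw":50},
    {"delta_pos":[0.065,0.105,0.48],"turn":[0,0,0],"claw":50},
    {"delta_pos":[0.065,0.105,0.6],"turn":[0,0,0],"claw":50},
    {"delta_pos":[0.065,0.105,0.65],"turn":[0,0,0],"claw":50},
    {"delta_pos":[0.065,0.105,0.665],"turn":[0,0,0],"claw":50},
    {"delta_pos":[0.065,0.105,0.665],"turn":[0,0,0],"claw":50},
  ],
)

```text
t: 21.9
position: [0.6456, 0.2535, 0.0261]
tool_rot: [1.573, 2.717, 0.002]
ft_force: [0.8, -0.5, -0.4]
grip_width: 0.059
gripper_force: 30.0
```

step_arm(
  steps=[
    {"delta_pos":[0,0,0.008],"turn":[0,0,0],"claw":50},
    {"delta_pos":[0,0,0.012],"turn":[0,0,0],"claw":50},
    {"delta_pos":[0,0,0.012],"turn":[0,0,0],"claw":50},
  ],
)

```text
t: 22.28
position: [0.6458, 0.2536, 0.0257]
tool_rot: [1.572, 2.718, 0.002]
ft_force: [-6.9, -3.5, 15.8]
grip_width: 0.0596
gripper_force: 30.0
```

Contact shows on the wrist force, so I'll release, then retreat and turn for the sound cup.

step_arm(
  steps=[
    {"delta_pos":[0,0,0],"turn":[0,0,0],"claw":72},
    {"delta_pos":[0,0,0],"turn":[0,0,0],"claw":72},
    {"delta_pos":[0,0,0],"turn":[0,0,0],"claw":72},
    {"delta_pos":[0,0,-0.15],"turn":[0,0,0],"claw":72},
    {"delta_pos":[0,0,-0.4],"turn":[0,0,0],"claw":75},
    {"delta_pos":[0,0,-0.67],"turn":[0,0,0],"claw":80},
    {"delta_pos":[0,0,-0.67],"turn":[0,0,0],"claw":80},
  ],
)

```text
t: 23.15
position: [0.648, 0.2545, 0.1624]
tool_rot: [1.57, 2.712, 0.011]
ft_force: [0.8, 0.0, 0.3]
grip_width: 0.08
gripper_force: 0.0
```

```bash
python3 - <<'E'
from h import *
g=cam('wrist');save('w11',g['frame'])
for n in('broken_cup','sound_cup'):
  for m in masks_of('wrist',n)[:2]:
    r=m['rect'];uv=[(r[0]+r[2])/2,(r[1]+r[3])/2];print(n,m['p'],np.round(r),at(g,uv,.012)[0])
plan(.449,.133,.16,0)
E
```

```text
broken_cup 0.63 [271. 176. 363. 270.] [0.64495698 0.25248745 0.012     ]
sound_cup 0.64 [  0. 187.  42. 277.] [0.46821117 0.14469527 0.012     ]
t 23.3 pos [0.6438 0.2535 0.1548] delta [-0.037 -1.145 -0.024] turn [-0.004 -0.     0.996] w 0.0801946819680659 F [-0.9  0.5 -1. ] q6 -0.32
```

View pics/w11.png

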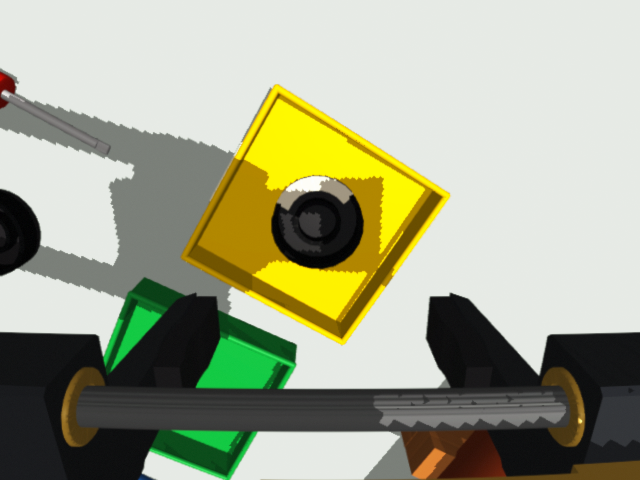

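The broken cup (318,222) lies flat in the yellow tub. Next is the sound cup.

step_arm(
  steps=[
    {"delta_pos":[-0.01,-0.25,0],"turn":[0,0,0.3],"claw":80},
    {"delta_pos":[-0.02,-0.5,0],"turn":[0,0,0.6],"claw":80},
    {"delta_pos":[-0.03,-0.75,0],"turn":[0,0,0.9],"claw":80},
    {"delta_pos":[-0.03,-1,0],"turn":[0,0,1],"claw":80},
    {"delta_pos":[-0.03,-1,0],"turn":[0,0,1],"claw":80},
    {"delta_pos":[-0.03,-1,0],"turn":[0,0,1],"claw":80},
  ],
)

```text
t: 24.05
position: [0.4744, 0.1489, 0.1555]
tool_rot: [-2.224, -2.219, 0.0]
ft_force: [-0.2, -0.6, 0.7]
grip_width: 0.0799
gripper_force: 0.0
```

```bash
python3 - <<'E'
from h import *
g=cam('wrist');save('w12',g['frame'])
for m in masks_of('wrist','sound_cup')[:2]:
    r=m['rect'];uv=[(r[0]+r[2])/2,(r[1]+r[3])/2];P=at(g,uv,.01)[0];print(m['p'],np.round(r),P,at(g,[[r[0],uv[1]],[r[2],uv[1]]],.015)[:,0]);plan(P[0],P[1],.021,0)
E
```

```text
0.71 [237. 196. 330. 296.] [0.44617241 0.13343939 0.01      ] [0.41583739 0.47736007]
t 24.15 pos [0.4752 0.1492 0.1559] delta [-0.079 -0.145  0.675] turn [ 0.001 -0.    -0.004] w 0.08047172182804575 F [-0.2 -0.2  0. ] q6 0.07
```

View pics/w12.png

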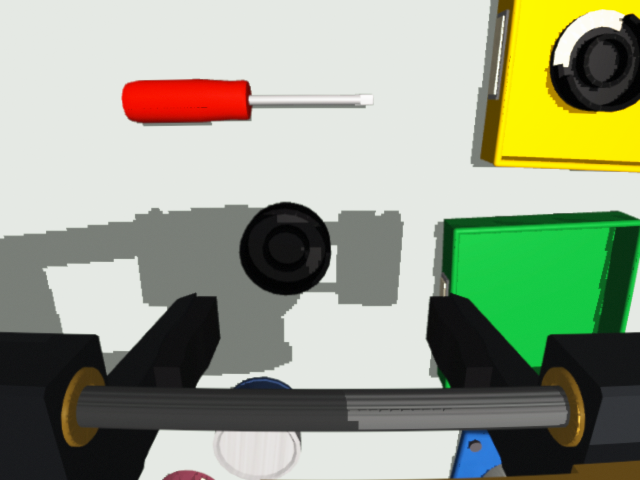

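The sound cup with its complete rim is at (286,248), and the tin is below at (258,440). I'll grip the cup.

step_arm(
  steps=[
    {"delta_pos":[-0.084,-0.137,0.15],"turn":[0,0,0],"claw":75},
    {"delta_pos":[-0.084,-0.137,0.4],"turn":[0,0,0],"claw":75},
    {"delta_pos":[-0.084,-0.137,0.6],"turn":[0,0,0],"claw":75},
    {"delta_pos":[-0.084,-0.137,0.673],"turn":[0,0,0],"claw":75},
    {"delta_pos":[-0.084,-0.137,0.673],"turn":[0,0,0],"claw":75},
    {"delta_pos":[-0.084,-0.137,0.673],"turn":[0,0,0],"claw":50},
    {"delta_pos":[-0.084,-0.137,0.673],"turn":[0,0,0],"claw":50},
    {"delta_pos":[-0.084,-0.137,0.673],"turn":[0,0,0],"claw":50},
    {"delta_pos":[-0.084,-0.137,0.673],"turn":[0,0,0],"claw":50},
  ],
)

```text
t: 25.28
position: [0.4482, 0.1323, 0.0229]
tool_rot: [2.223, 2.217, 0.004]
ft_force: [0.6, 1.1, 7.2]
grip_width: 0.0596
gripper_force: 30.0
```

step_arm(
  steps=[
    {"delta_pos":[0,0,-0.1],"turn":[0,0,0],"claw":50},
    {"delta_pos":[0,0,-0.3],"turn":[0,0,0],"claw":50},
    {"delta_pos":[0,0,-0.5],"turn":[0,0,0],"claw":50},
    {"delta_pos":[-0.05,0.2,-0.6],"turn":[0,0,0],"claw":50},
    {"delta_pos":[-0.1,0.4,-0.6],"turn":[0,0,0],"claw":50},
    {"delta_pos":[-0.15,0.6,-0.6],"turn":[0,0,0],"claw":50},
    {"delta_pos":[-0.21,0.75,-0.6],"turn":[0,0,0],"claw":50},
    {"delta_pos":[-0.21,0.87,-0.6],"turn":[0,0,0],"claw":50},
    {"delta_pos":[-0.21,0.87,-0.6],"turn":[0,0,0],"claw":50},
  ],
)

```text
t: 26.4
position: [0.6215, 0.0893, 0.1416]
tool_rot: [2.224, 2.218, 0.001]
ft_force: [-0.7, -0.7, -0.1]
grip_width: 0.0593
gripper_force: 30.0
```

```bash
python3 - <<'E'
from h import *
g=cam('wrist')
for m in masks_of('wrist','green_tray')[:1]:
    r=m['rect'];print(m['p'],np.round(r),at(g,[r[:2],r[2:]],.026))
plan(.622,.09,.026,0)
E
```

```text
0.95 [207. 117. 436. 301.] [[0.55652805 0.16008654 0.026     ]
 [0.691119   0.04789038 0.026     ]]
t 26.5 pos [0.6196 0.0898 0.1411] delta [0.001 0.013 0.576] turn [-0.003 -0.    -0.004] w 0.059502781863305 F [-0.7 -0.3 -0.7] q6 -0.04
```

step_arm(
  steps=[
    {"delta_pos":[0.005,0.01,0.15],"turn":[0,0,0],"claw":50},
    {"delta_pos":[0.005,0.01,0.35],"turn":[0,0,0],"claw":50},
    {"delta_pos":[0.005,0.01,0.5],"turn":[0,0,0],"claw":50},
    {"delta_pos":[0.005,0.01,0.56],"turn":[0,0,0],"claw":50},
    {"delta_pos":[0.005,0.01,0.575],"turn":[0,0,0],"claw":50},
    {"delta_pos":[0.005,0.01,0.583],"turn":[0,0,0],"claw":50},
    {"delta_pos":[0.005,0.01,0.586],"turn":[0,0,0],"claw":50},
    {"delta_pos":[0.005,0.01,0.586],"turn":[0,0,0],"claw":50},
  ],
)

```text
t: 27.5
position: [0.6235, 0.0907, 0.026]
tool_rot: [2.223, 2.218, 0.002]
ft_force: [-1.6, 1.1, 5.8]
grip_width: 0.0598
gripper_force: 30.0
```

Contact. I'll release and retreat.

step_arm(
  steps=[
    {"delta_pos":[0,0,0],"turn":[0,0,0],"claw":72},
    {"delta_pos":[0,0,0],"turn":[0,0,0],"claw":72},
    {"delta_pos":[0,0,0],"turn":[0,0,0],"claw":72},
    {"delta_pos":[0,0,-0.15],"turn":[0,0,0],"claw":72},
    {"delta_pos":[0,0,-0.4],"turn":[0,0,0],"claw":75},
    {"delta_pos":[0,0,-0.7],"turn":[0,0,0],"claw":80},
    {"delta_pos":[0,-0.4,-0.9],"turn":[0,0,0],"claw":80},
    {"delta_pos":[0,-0.7,-0.9],"turn":[0,0,0],"claw":80},
    {"delta_pos":[0,-0.7,-0.9],"turn":[0,0,0],"claw":80},
    {"delta_pos":[0,-0.7,-0.9],"turn":[0,0,0],"claw":80},
  ],
)

```text
t: 28.75
position: [0.4817, 0.0912, 0.2048]
tool_rot: [2.223, 2.219, 0.001]
ft_force: [0.8, -0.4, -0.1]
grip_width: 0.0805
gripper_force: 0.0
```

```bash
python3 - <<'E'
from h import *
g=cam('scene');t=cam('top');print(get_state()['t'])
save('w13',np.hstack([cv2.resize(g['frame'][190:370,140:500],(400,200)),cv2.resize(t['frame'][120:320,80:480],(400,200))]).repeat(1,0))
E
```

```text
28.85
```

View pics/w13.png

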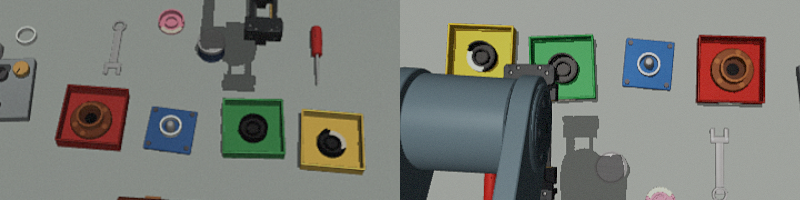

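All four parts lie flat in their places, and the tin and the gauge are untouched.

```bash
python3 -c "
from workcell import *
print(close_job())"
```

```text
the job is handed in; nothing more can be done
None
```

The job is handed in at about 29 s: the last pictures show all four parts flat in their places, and neither the grease tin nor the brass knob was touched; the hand-in call returned no verdict.

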